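Put the block plane away in the tool-chest drawer

ROBOT

A 7-joint arm with a two-finger parallel gripper is mounted at the origin on the work surface. World frame = base frame: x ahead of the robot, y to its left, z up, the work surface at z = 0. Lengths are in m, angles in rad, forces in N, time in s.
With the tool pointing down it reaches from about 0.4 to 0.9 m from the base axis. Payload 5.5 kg.
Tool frame: the origin (TCP) lies midway between the tips of the shut fingers; the grasp point (between the pads) lies 19 mm behind it (env.hold_point_z is the distance from the TCP to the grasp point, in m); z points along the fingers, y is the line along which they close (so a half turn about z gives the same grasp; the last joint's range is limited). The gripper opens to 85 mm and grips with 20 to 120 N. Pads are 22 mm wide; open, the fingers measure 114 mm over their backs; the gripper's body (76 mm by 85 mm) begins 54 mm behind the grasp point. The pads swing forward as they close: fully open they stand 13 mm farther back than shut.
Start: joints at [1.401, 0.501, -0.427, 1.55, 0.221, 1.138, -0.21], TCP at [0.273, -0.59, 0.195] pointing down, gripper open.
Joint ranges: [-2.88, 2.88], [-0.31, 2.03], [-1.54, 1.56], [0.2, 2.42], [-1.41, 4.55], [0.19, 2.02], [-2.57, 2.57]. Speed limits (rad/s): [2.57, 2.57, 3.14, 3.14, 3.14, 3.14, 3.14].

INTERFACE

Orientations are given as a 3x3 rotation matrix whose columns are the frame's x, y, z axes.
In Python, from station import env, inverse_kinematics, optics gives the robot as it stands. Calls block until the motion is done:
- env.move_to(position, orientation): joint-space move of the TCP to a pose.
- env.movel(position, rotation=None, max_speed=0.15): straight line of the TCP; rotation=None keeps the orientation; max_speed is the mean speed in m/s.
- env.goto_joints(angles): joint-space move.
- env.gripper_to(opening, squeeze=None): finger opening in m; squeeze is the grip in N (None keeps the last); returns when the fingers have stopped.
- env.wait(seconds).
- inverse_kinematics(position, orientation): joint angles nearest the present ones, or None.
- env.get_obs(): the state.
- optics.read_camera(name): name is "scene" or "top" or "wrist"; returns the picture (400x640x3 uint8, red, green, blue); there is no depth.
- optics.camera_model(name): a dict with "fov_y" (degrees; the focal length in pixels is half the picture's height over the tangent of half this angle, whatever the lens; pixels are square), "cx", "cy" (the principal point, pixels), "view" (4x4, takes a point from world to camera coordinates). Camera axes: x right, y down, z forward; pixel columns grow to the right and rows downward; lengths in m; the calibration is good to about 2 mm. A picture is of the moment at which its call begins: read the wrist's pose just before it. camera_model takes no time and is no camera call; for the wrist camera it gives the pose at the moment of the call.
A pose or a line that the arm cannot do raises env.IKError and nothing moves.
- env.sign_off(): hands the job in; it is judged then, once.
The state is a dict: "time_s": time; "joint_positions": joint angles; "qvel": joint speeds; "joint_torque": joint torques, N m; "eef_pos": TCP position; "ee_rot": TCP orientation; "force": force on the tool from outside, world axes, zero at the start; "moment": the same for the moment, N m; "finger_gap": finger opening in m; "grip_force": force on a finger pad.
Only numpy, scipy, OpenCV 4.12 (cv2) and the standard library are available. Lean on these libraries where they do the work, as an engineer would, in place of code of your own. Each camera call takes 0.05 s, during which the arm holds its last target. There are 200 camera calls.

TASK

First, with the drawer still shut, pick up the wood offcut lying in front of the tool chest and lay it flat in the blue offcut bin. Then pull the chest's drawer well open by its handle, set the block plane down gently (no dropping) on its sole, flat in the drawer's front compartment, and push the drawer fully shut again. Never shove the offcut or the plane with the drawer front, and leave the glue bottle, the tin and the mallet where they are.

Things in the scene. Friction and masses are not known exactly. Their poses are not given: they have to be found in the camera images.
- chest: Low green tool chest, 240 deep (x) x 260 wide (y) x 109 mm high, fixed on the bench; origin at the centre of its underside. Its front faces the chest's own -x. One drawer with a pale wooden front fills it; the roof above the drawer is 12 mm thick and its front edge is at chest x = -105 mm; underside at 97 mm height.
- chest_drawer0 (a joint): The drawer's slide: 0 = fully shut, grows as the drawer is pulled along the chest's -x, to 0.166 m at the stop. May start up to 12 mm ajar.
- chest_drawer0_handle (a point): Middle of the drawer's steel bar handle: a horizontal round bar 11 mm thick, 120 mm long along y (its two stems at +-51 mm), its axis 35 mm in front of the drawer front and 38 mm below the chest's top (71 mm above the bench). Moves with the drawer; axes as the chest's.
- bay (a point): Centre of the floor of the drawer's front compartment, 22 mm above the bench; moves with the drawer; axes as the chest's. Inside it is 125 (x) by 218 mm (y), bounded by the front (21 mm thick in all, up to 73 mm above this floor), the sides (65 mm) and a 40 mm high divider. With the drawer open 0.145 m this point is 76 mm in front of the chest roof's edge.
- plane: Block plane, 160 mm long (x) x 50 mm wide (y), 0.65 kg or so; dark steel body 30 mm high, above it within the width a sloping brass cap and a wooden front knob at x = +55 mm, up to 53 mm high. Origin at the centre of the sole (underside), z up.
- offcut: Pale wooden offcut, a block 130 (x) x 45 (y) x 45 mm high; origin at the centre of its underside.
- bin: Blue open offcut bin, fixed, 190 (x) x 130 (y) x 55 mm high outside, walls and floor 5 mm; origin at the centre of its underside.
- glue: White glue bottle with yellow label and orange cap, 60 mm diameter, 190 mm high, standing; origin at the centre of its base. Bystander.
- tin: Tin with red label, 72 mm diameter, 110 mm high, standing; origin at the centre of its base. Bystander.
- mallet: Wooden mallet lying across the top of the chest, set back from its front: head 70 x 120 x 60 mm high centred at x = +85 mm, handle along -x to x = -120 mm, 24 mm thick; origin level with the head's underside. Bystander.
There are look-alikes about, which are no part of the job. What is shaped like the plane but pink, purple or turquoise is not meant.

How it is judged:
By the outcome, as a careful person would: the job done as asked, in the order asked, and still so for the second after the job is handed in, with the robot touching nothing.
It also fails if it takes over 70 s, if anything falls off the work surface, if the arm or the gripper's body presses on something with over 40 N, if the wrist force passes 120 N, or if a joint passes its speed limit or range.

## Working session

There is one attempt and no reset: what is moved stays moved. The work goes in short steps, each a Python script; the robot and the scene stay as the last script left them, time stands still between calls to the robot, and variables do not carry over. Pictures are saved under pics/ and viewed, at most 10 in all, crops included, and the job is handed in when it is done.

```bash
ls; mkdir -p pics
python3 - <<'E'
from station import env, optics
import cv2,json
for n in("scene","top"):
    cv2.imwrite(f"pics/{n}0.png",optics.read_camera(n)[:,:,::-1]); m=optics.camera_model(n); print(n,m)
print(env.get_obs())
E
```

```text
pics
scene {'fov_y': 44.83819613708329, 'cx': 319.73259064888373, 'cy': 203.4380342667536, 'view': array([[ 0.75323086,  0.65757157,  0.01558532, -0.33673731],
       [ 0.38832276, -0.42543906, -0.81743932, -0.1746904 ],
       [-0.53089425,  0.62177266, -0.57580384,  1.89437439],
       [ 0.        ,  0.        ,  0.        ,  1.        ]])}
top {'fov_y': 42.93053970513981, 'cx': 322.96998710524787, 'cy': 204.42394624858017, 'view': array([[-0.01789695, -0.99979756, -0.00919479, -0.06189745],
       [-0.98816521,  0.01908847, -0.15220101,  0.54604279],
       [ 0.15234571,  0.00636204, -0.98830679,  1.48113031],
       [ 0.        ,  0.        ,  0.        ,  1.        ]])}
{'time_s': 0.1, 'joint_positions': array([ 1.40120225,  0.50177967, -0.42680354,  1.55132691,  0.22078192,
        1.1383049 , -0.21028972]), 'qvel': array([ 3.93841956e-04, -2.09774349e-03, -4.82480414e-05, -3.76957587e-03,
       -9.23946909e-04,  1.91285337e-04, -6.53837911e-04]), 'joint_torque': array([-1.13252940e-02, -5.70798755e+01, -5.83930761e+00, -2.81742954e+01,
        1.03546941e-02,  5.52070866e-03, -3.94810627e-05]), 'eef_pos': array([ 0.272299  , -0.58946056,  0.19405445]), 'ee_rot': array([[ 9.07779064e-01,  4.19448122e-01, -6.66210383e-04],
       [ 4.19448643e-01, -9.07777586e-01,  1.63998611e-03],
       [ 8.31182399e-05, -1.76818610e-03, -9.99998433e-01]]), 'force': array([-0.7987621 ,  0.59486714,  0.17085945]), 'moment': array([ 0.02756143,  0.02749157, -0.0115557 ]), 'grip_force': 0.0, 'finger_gap': 0.08560803066847764}
```

View pics/scene0.png

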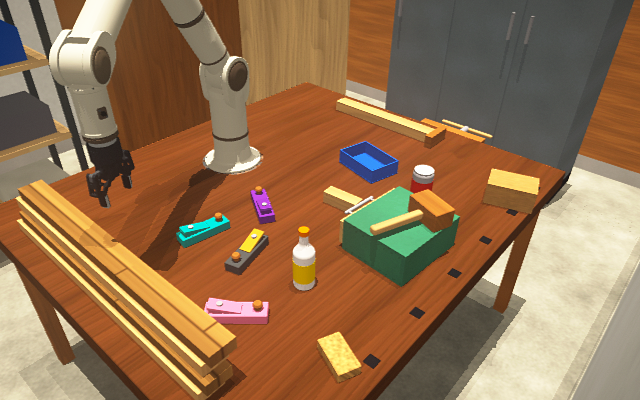

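View pics/top0.png

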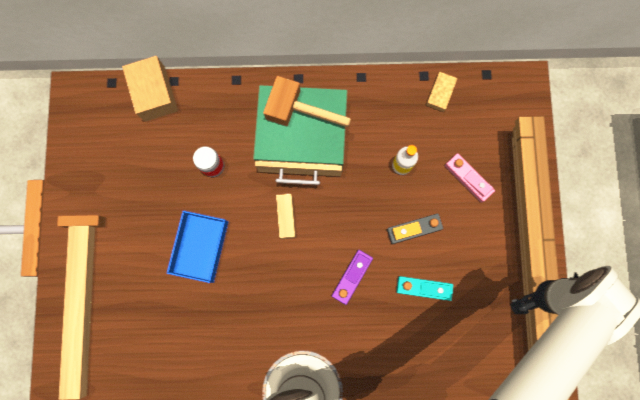

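The top view shows the real plane (dark body, yellow cap) at about (415,229) with its knob at (435,223). The offcut is at (286,216), the bin at (197,247), and the chest at (301,130) with its handle at (298,183). The glue is at (405,160), the tin at (207,160), and the mallet lies askew on the chest. The purple, turquoise and pink planes are decoys.

```bash
cat > h.py <<'E'
import numpy as np, cv2
from station import env, optics, inverse_kinematics
def ray(m,uv,z):
    f=200/np.tan(np.radians(m["fov_y"]/2)); V=m["view"]; R=V[:3,:3]; C=-R.T@V[:3,3]
    uv=np.atleast_2d(uv).astype(float)
    d=np.c_[(uv[:,0]-m["cx"])/f,(uv[:,1]-m["cy"])/f,np.ones(len(uv))]@R
    return C+d*((z-C[2])/d[:,2])[:,None]
def mask(img,lo,hi): return cv2.inRange(cv2.cvtColor(img,cv2.COLOR_RGB2HSV),lo,hi)
def blob(mk,roi):
    x0,y0,x1,y1=roi; k=np.zeros_like(mk); k[y0:y1,x0:x1]=mk[y0:y1,x0:x1]
    cs,_=cv2.findContours(k,cv2.RETR_EXTERNAL,cv2.CHAIN_APPROX_NONE)
    return max(cs,key=cv2.contourArea)[:,0,:]
def rect(m,c,z):
    p=ray(m,c,z)[:,:2]; r=cv2.minAreaRect((p*1000).astype(np.float32))
    b=cv2.boxPoints(r); e=b[1]-b[0]; g=b[2]-b[1]; l=e if np.hypot(*e)>np.hypot(*g) else g
    return np.array(r[0]), sorted(r[1]), np.degrees(np.arctan2(l[1],l[0]))
def down(a):  # tool down, fingers close along direction a (rad)
    y=np.array([np.cos(a),np.sin(a),0]); z=np.array([0,0,-1.]); return np.c_[np.cross(y,z),y,z]
E
python3 - <<'E'
from h import *
np.set_printoptions(precision=1,suppress=True)
im=cv2.imread("pics/top0.png")[:,:,::-1].copy(); m=optics.camera_model("top")
V=m["view"];print("cam",-V[:3,:3].T@V[:3,3])
hsv=cv2.cvtColor(im,cv2.COLOR_RGB2HSV)
for n,p in dict(off=(286,212),offend=(287,233),bin=(197,245),chest=(300,150),brass=(405,231),dark=(424,230),dark2=(393,235),table=(330,215),handle=(298,184),front=(298,167),cap=(411,151)).items(): print(n,hsv[p[1],p[0]])
for n,lo,hi,roi,z in [("off",(15,60,170),(30,160,255),(265,188,305,245),.045),("bin",(100,120,60),(125,255,255),(155,200,240,290),.055),
  ("chest",(60,60,40),(90,255,255),(245,78,360,180),.109),("plane",(0,0,0),(180,110,110),(380,208,450,250),.03),
  ("brass",(22,150,100),(32,255,255),(380,208,450,250),.04),("knob",(5,150,120),(16,255,255),(427,212,445,232),.05),("handle",(0,0,120),(180,50,255),(270,172,325,192),.071),("front",(15,60,140),(30,170,255),(250,155,350,180),.095)]:
    c=blob(mask(im,lo,hi),roi); print(n,*rect(m,c,z))
    if n in("chest","front"): 
        b=cv2.approxPolyDP(c.reshape(-1,1,2),4,True)[:,0]; print(b.tolist(),ray(m,b,z)[:,:2]*1000)
big=cv2.resize(im[70:260,150:450],(780,494),interpolation=cv2.INTER_CUBIC); cv2.imwrite("pics/crop.png",big[:,:,::-1])
E
```

```text
cam [ 0.3 -0.1  1.5]
off [ 27  88 255]
offend [ 25  95 255]
bin [105 181 252]
chest [ 72 115 198]
brass [ 19  14 252]
dark [ 42  19 133]
dark2 [20 64 96]
table [ 12 173 152]
handle [ 11 123  81]
front [ 24 103 254]
cap [ 24 213 255]
off [514.4  41.4] [46.86480712890625, 131.74827575683594] 4.4152093
bin [425.6 298.9] [139.96463012695312, 189.18016052246094] -13.056255
chest [773.4 -10.3] [224.49392700195312, 258.23345947265625] 85.35942
[[260, 86], [255, 159], [342, 163], [342, 126], [296, 111], [287, 126], [267, 121], [262, 110], [271, 86]] [[ 893.7  108.1]
 [ 671.6  122.4]
 [ 654.6 -129.7]
 [ 765.6 -132.3]
 [ 814.2    1.9]
 [ 769.    28.8]
 [ 785.4   87.4]
 [ 819.4  102.1]
 [ 893.    75.4]]
plane [ 446.5 -269.5] [7.483142852783203, 46.344940185546875] 21.103453
brass [ 463.2 -319.6] [34.02249526977539, 75.38263702392578] -75.820946
knob [ 486.1 -404.5] [50.55091094970703, 56.51955032348633] -1.0986903
handle [620.9   1.7] [36.2161979675293, 127.3450698852539] 88.858246
front [653.4  -1.2] [21.88722038269043, 252.88778686523438] 85.59164
[[255, 161], [256, 166], [341, 170], [335, 164]] [[ 669.1  124.4]
 [ 654.   121.4]
 [ 637.1 -126.8]
 [ 655.4 -109.7]]
```

View pics/crop.png

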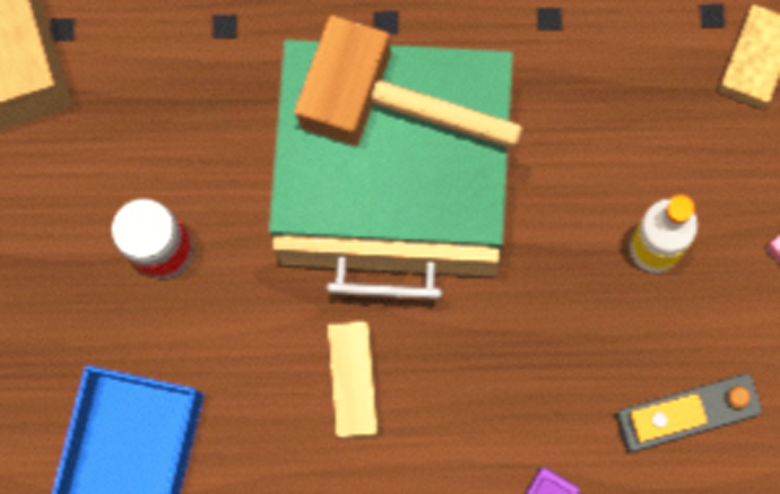

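The crop shows the offcut, bin and chest rectangles clearly. Measured sizes match those given: offcut 47x132, roof 225x258. The chest yaw is about -4.2°, and the plane is at about (463,-325) mm. Next I'll look at the plane and offcut close up with the wrist camera.

```bash
cat >> h.py <<'E'
import pickle
def snap(n):
    m=optics.camera_model("wrist"); im=optics.read_camera("wrist"); cv2.imwrite(f"pics/{n}.png",im[:,:,::-1]); pickle.dump(m,open(f"pics/{n}.pkl","wb")); return im,m
E
python3 - <<'E'
from h import *
np.set_printoptions(precision=3,suppress=True)
env.move_to([.46,-.33,.30],down(np.radians(15))); env.wait(.2)
im,m=snap("w1"); V=m["view"]; print(-V[:3,:3].T@V[:3,3], m["fov_y"])
env.move_to([.514,.041,.25],down(np.radians(94.4))); env.wait(.2)
im2,m2=snap("w2")
o=env.get_obs();print(o["time_s"],o["eef_pos"],o["joint_positions"])
cv2.imwrite("pics/w12.png",cv2.resize(np.vstack([im,im2])[:,:,::-1],(480,600)))
E
```

```text
[ 0.441 -0.258  0.478] 71.82326193157174
3.2833 [0.514 0.04  0.25 ] [ 0.898  0.473 -1.329  1.802  0.484  1.255  1.081]
```

View pics/w12.png

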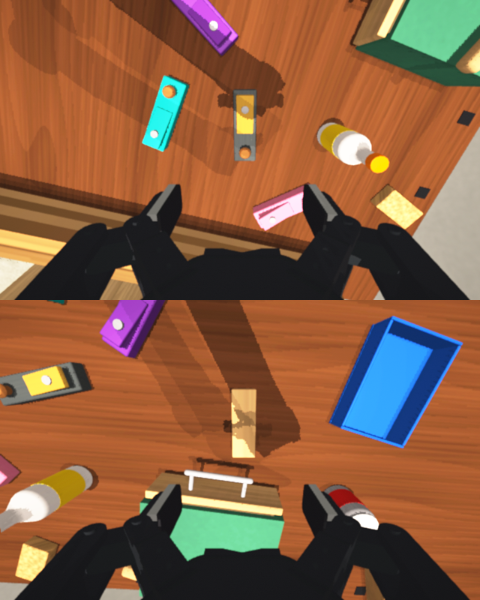

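In w12 (upper half), the plane is at about (327,167) full-res px, with the knob towards the bottom. In the lower half, the offcut is at (325,163) and the bin's inner floor is visible.

Run:
```python
from h import *
np.set_printoptions(precision=1,suppress=True)
L=lambda n:(cv2.imread(f"pics/{n}.png")[:,:,::-1].copy(),pickle.load(open(f"pics/{n}.pkl","rb")))
im,m=L("w1")
hsv=cv2.cvtColor(im,cv2.COLOR_RGB2HSV); print(hsv[195,327],hsv[125,320],hsv[160,300],hsv[205,327])
mk=mask(im,(0,0,0),(180,110,255))|mask(im,(21,120,60),(35,255,255))
mk=cv2.morphologyEx(mk,cv2.MORPH_CLOSE,np.ones((5,5))); mk=cv2.morphologyEx(mk,cv2.MORPH_OPEN,np.ones((5,5)))
c=blob(mk,(295,105,360,225))
for z in(.0,.03): print("plane",z,*rect(m,c,z))
k=blob(mask(im,(4,150,60),(17,255,255)),(314,192,340,213)); print("knob",*rect(m,k,.05))
print(cv2.boundingRect(c),cv2.boundingRect(k))
im,m=L("w2")
c=blob(mask(im,(15,40,110),(32,160,255)),(300,110,350,215)); print("off",cv2.boundingRect(c),*rect(m,c,.045))
c=blob(mask(im,(98,120,30),(125,255,255)),(430,10,630,200)); print("bin",*rect(m,c,.055))
c=blob(mask(im,(98,120,190),(115,255,255)),(430,10,630,200)); print("binfloor",*rect(m,c,.005))
c=blob(mask(im,(0,0,140),(180,40,255)),(240,220,340,268)); print("handle",cv2.boundingRect(c),*rect(m,c,.071))
im=cv2.imread("pics/w1.png"); im2=cv2.imread("pics/w2.png")
a=cv2.resize(im[100:225,280:380],(480,600)); b=cv2.resize(im2[205:285,220:350],(320,197)); 
c=np.zeros((600,800,3),np.uint8); c[:,:480]=a; c[:197,480:]=b; cv2.imwrite("pics/c2.png",c)
```

```text
[15 43 59] [ 19  53 102] [ 11 184 180] [ 15 176 239]
plane 0.0 [ 477.5 -369.2] [52.5654296875, 131.55416870117188] -74.74349
plane 0.03 [ 475.2 -362.2] [49.26703643798828, 123.29940795898438] -74.74348
knob [ 484.  -396.7] [22.447877883911133, 22.943077087402344] 14.870012
(311, 142, 31, 73) (319, 197, 15, 14)
off (308, 118, 34, 93) [514.8  42.2] [44.942989349365234, 130.7853546142578] 4.1989617
bin [425.5 292.5] [153.65924072265625, 189.02560424804688] -13.204986
binfloor [426.4 340. ] [147.19656372070312, 213.8344268798828] -13.172286
handle (245, 227, 93, 36) [627.1   1.6] [41.8697624206543, 131.28121948242188] 86.00299
```

View pics/c2.png

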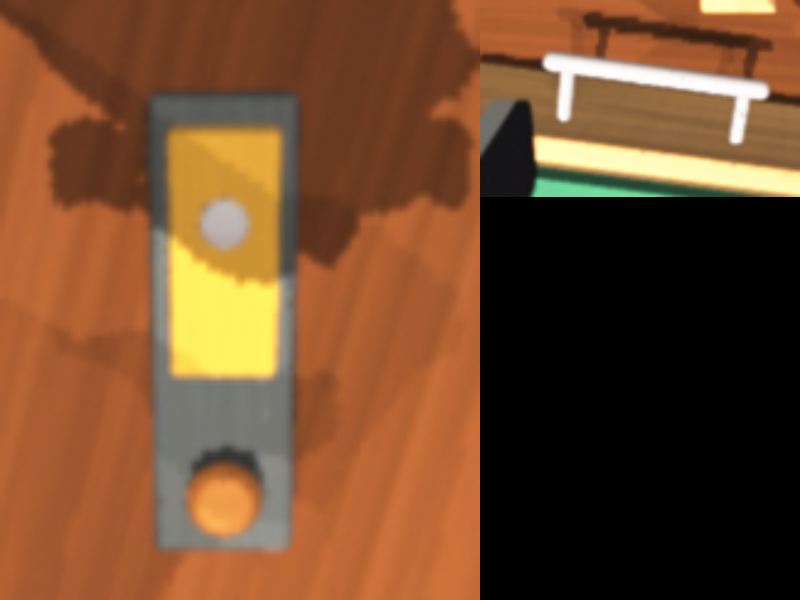

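Run:
```python
from h import *
np.set_printoptions(precision=3,suppress=True)
m=pickle.load(open("pics/w1.pkl","rb")); c=np.array([(152,97),(299,97),(290,548),(158,548)])/4.8+[280,100]
p=ray(m,c,.03)[:,:2]; print(p, p.mean(0), np.linalg.norm(p-np.roll(p,-1,0),axis=1)); 
ax=p[2]+p[3]-p[0]-p[1]; print(np.degrees(np.arctan2(ax[1],ax[0])))
m=pickle.load(open("pics/w2.pkl","rb")); q=(np.array([(545,62),(768,91)])-[480,0])/2.4615+[220,205]
h=ray(m,q,.071)[:,:2]; print("handle",h,h.mean(0),np.linalg.norm(h[0]-h[1]))
mt=optics.camera_model("top"); print("handle top",ray(mt,np.array([(328,288),(441,294)])/2.6+[150,70],.071))
# offcut
R=down(np.radians(94.3)); env.gripper_to(.07,40)
env.movel([.5147,.042,.006],R,.15)
env.gripper_to(0,40); o=env.get_obs(); print(o["finger_gap"],o["grip_force"],o["force"])
env.movel([.5147,.042,.14],max_speed=.2)
R2=down(np.radians(76.9))
env.move_to([.428,.304,.14],R2); env.movel([.428,.304,.0125],max_speed=.12)
print(env.get_obs()["force"]); env.gripper_to(.065); env.movel([.428,.304,.16],max_speed=.25)
o=env.get_obs(); print(o["time_s"],o["joint_positions"])
im=optics.read_camera("top"); cv2.imwrite("pics/t1.png",im[:,:,::-1])
```

```text
[[ 0.429 -0.276]
 [ 0.475 -0.264]
 [ 0.515 -0.416]
 [ 0.469 -0.428]] [ 0.472 -0.346] [0.048 0.157 0.048 0.157]
-75.05518552158527
handle [[ 0.609 -0.061]
 [ 0.618  0.068]] [0.613 0.004] 0.12929603345954413
handle top [[ 0.614  0.065  0.071]
 [ 0.604 -0.063  0.071]]
0.00019436918098598464 8.2264446944464 [ 0.245 -0.366 16.552]
[0.227 0.662 1.097]
10.4917 [ 0.197  0.522 -1.113  1.886  0.535  1.074  0.209]
```

The fingers closed to zero, so the grasp missed. I'll look at the scene.

Run:
```python
from h import *
im=cv2.imread("pics/t1.png"); s=optics.read_camera("scene")[:,:,::-1]
cv2.imwrite("pics/v4.png",np.vstack([cv2.resize(im[60:300,120:460],(425,300)),cv2.resize(s[130:270,240:460],(425,270))]))
```

```text
(no output)
```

View pics/v4.png

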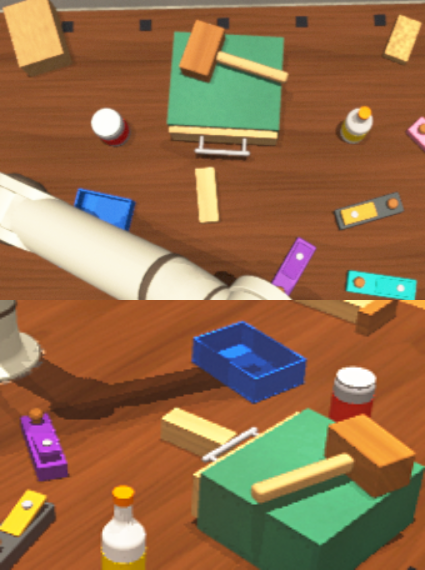

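The offcut hasn't moved and the bin is empty. I'll retry with checks at each step.

Run:
```python
from h import *
np.set_printoptions(precision=3,suppress=True)
def P(t):
    o=env.get_obs(); print(t,round(o["time_s"],2),o["eef_pos"],o["ee_rot"][:,1],o["finger_gap"].round(4),o["force"],round(o["grip_force"],1))
P("start"); R=down(np.radians(94.3))
env.move_to([.5147,.042,.12],R); P("above"); env.movel([.5147,.042,.06],max_speed=.2); P("60")
snap("w3")
env.movel([.5147,.042,.03],max_speed=.1); P("30")
im,m=snap("w4"); cv2.imwrite("pics/w4s.png",cv2.resize(im,(560,350))[:,:,::-1])
```

```text
Traceback (most recent call last):
AttributeError: 'float' object has no attribute 'round'
```

```bash
cat >> h.py <<'E'
np.set_printoptions(precision=3,suppress=True)
def P(t):
    o=env.get_obs(); print(t,round(o["time_s"],2),o["eef_pos"],o["ee_rot"][:,1],round(o["finger_gap"],4),o["force"],round(o["grip_force"],1)); return o
E
python3 - <<'E'
from h import *
P("start"); R=down(np.radians(94.3))
env.move_to([.5147,.042,.12],R); P("above"); env.movel([.5147,.042,.06],max_speed=.2); P("60")
env.movel([.5147,.042,.03],max_speed=.1); P("30")
im,m=snap("w4"); cv2.imwrite("pics/w4s.png",cv2.resize(im,(560,350))[:,:,::-1])
E
```

```text
start 10.59 [0.427 0.303 0.158] [ 0.227  0.974 -0.002] 0.065 [ 0.329 -0.312 -0.053] 0.0
above 11.68 [0.514 0.044 0.12 ] [-0.076  0.997  0.001] 0.0647 [-0.638  0.509 -0.648] 0.0
60 12.12 [0.514 0.044 0.06 ] [-0.078  0.997  0.001] 0.0652 [-0.012 -1.279 -0.229] 0.0
30 12.57 [0.515 0.042 0.03 ] [-0.075  0.997  0.   ] 0.0651 [-0.435  0.792 -1.05 ] 0.0
```

View pics/w4s.png

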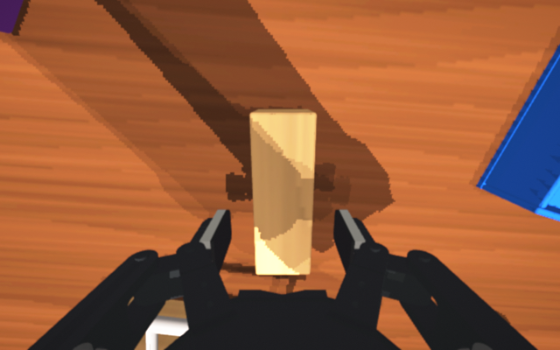

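The fingers straddle the offcut, centred across it, with the tips slightly towards its chest end. I'll go down and close step by step.

Run:
```python
from h import *
env.movel([.507,.0415,.012],max_speed=.1); P("down")
for g in(.055,.045,.038):
    env.gripper_to(g,40); P(g)
```

```text
down 12.97 [0.506 0.041 0.012] [-0.075  0.997 -0.   ] 0.0648 [ 0.117 -0.587  0.754] 0.0
0.055 13.24 [0.508 0.042 0.012] [-0.075  0.997  0.   ] 0.0549 [ 0.217  0.952 -1.262] 0.0
0.045 13.51 [0.507 0.041 0.012] [-0.075  0.997 -0.   ] 0.0448 [-0.314 -0.216 -0.515] 0.0
0.038 13.75 [0.507 0.041 0.012] [-0.075  0.997 -0.   ] 0.0379 [ 0.16   0.155 -0.734] 0.0
```

Run:
```python
from h import *
im,m=snap("w5"); s=optics.read_camera("scene")
f=200/np.tan(np.radians(m["fov_y"]/2)); V=m["view"]; o=env.get_obs()
for z in(0,-.02): 
    p=V@np.r_[o["eef_pos"]-[0,0,z],1]; print(p[:2]/p[2]*f+[m["cx"],m["cy"]])
cv2.imwrite("pics/v5.png",np.vstack([cv2.resize(im,(480,300)),cv2.resize(s[150:260,270:446],(480,300))])[:,:,::-1])
```

```text
[322.424 222.054]
[322.415 234.327]
```

View pics/v5.png

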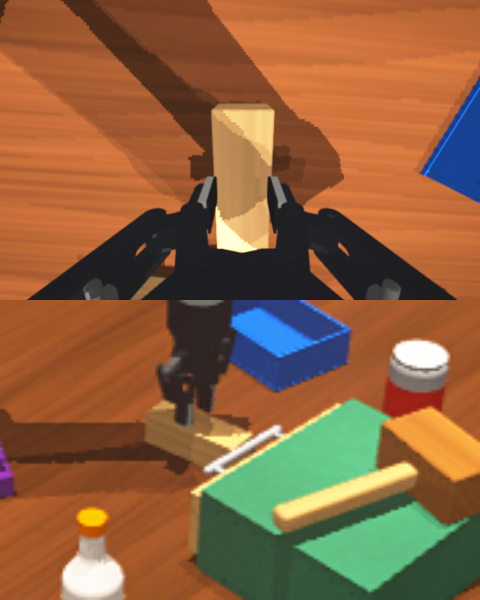

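The scene view shows the fingers still above the offcut's top even though the reported TCP z is 12 mm. The true tips therefore sit higher than reported. I'll calibrate by touching the offcut's top (45 mm) lightly with closed fingers.

Run:
```python
from h import *
print(env.hold_point_z)
env.movel([.5147,.042,.025],max_speed=.15); env.gripper_to(0,20); env.wait(.2); f0=P("closed")["force"][2]
z=.025
while z>.0:
    z-=.002; env.movel([.5147,.042,z],max_speed=.05); o=env.get_obs()
    if o["force"][2]-f0>5: break
P("touch"); 
sm=optics.camera_model("scene"); print(sm["view"]@np.r_[o["eef_pos"],1])
snap("w6"); cv2.imwrite("pics/s6.png",optics.read_camera("scene")[:,:,::-1])
env.movel([.5147,.042,z+.02],max_speed=.15); P("up")
```

```text
0.0187
closed 14.75 [0.515 0.042 0.025] [-0.075  0.997  0.   ] -0.0002 [ 0.242  1.172 -0.14 ] 0.0
touch 17.0 [0.515 0.042 0.009] [-0.075  0.997 -0.002] -0.0 [-6.281 -2.948 19.781] 10.4
[0.079 0.    1.642 1.   ]
up 17.38 [0.516 0.042 0.028] [-0.075  0.997 -0.   ] -0.0002 [-0.395 -0.035  0.733] 0.0
```

The fingers touched the offcut's 45 mm top at a reported z of about 10 mm, so the true tip is about 35 mm above the reported one (lateral position agrees). From here I'll apply that offset and watch the forces on the way down.

```bash
cat >> h.py <<'E'
OFF=.035
def ml(x,y,z,R=None,v=.15): env.movel([x,y,z-OFF],R,max_speed=v)
E
python3 - <<'E'
from h import *
x,y=.5147,.042
env.gripper_to(.07,40)
for z,v in((.035,.15),(.022,.1),(.011,.08)):
    ml(x,y,z,None,v); o=P(z)
    if o["force"][2]>8: raise SystemExit("contact")
env.gripper_to(0,45); o=P("grip")
assert o["finger_gap"]>.035
ml(x,y,.14,None,.2); P("lift")
x,y=.428,.304
env.move_to([x,y,.14-OFF],down(np.radians(76.9))); ml(x,y,.03,None,.15); P("low"); ml(x,y,.0175,None,.06); P("placed")
E
```

```text
0.035 18.38 [ 0.514  0.042 -0.001] [-0.075  0.997  0.   ] 0.0699 [-0.703 -0.331  0.018] 0.0
0.022 18.67 [ 0.514  0.042 -0.013] [-0.075  0.997  0.   ] 0.0703 [-0.602  1.074  0.431] 0.0
0.011 18.96 [ 0.514  0.042 -0.024] [-0.075  0.997 -0.   ] 0.0696 [-0.837  0.444 -0.393] 0.0
grip 19.3 [ 0.515  0.042 -0.024] [-0.075  0.997  0.   ] 0.0444 [0.064 0.284 1.946] 46.8
lift 20.09 [0.514 0.041 0.104] [-0.075  0.997 -0.001] 0.0446 [ 0.526 -0.291 -2.088] 46.3
low 22.04 [ 0.429  0.304 -0.004] [0.227 0.974 0.001] 0.0446 [ 0.146 -0.837 -0.976] 46.3
placed 22.4 [ 0.428  0.304 -0.018] [ 0.227  0.974 -0.001] 0.0444 [-0.279  0.098 -0.901] 46.3
```

```bash
cat >> h.py <<'E'
def go(x,y,z,a):  # nearest of the two equivalent wrist turns
    q0=env.get_obs()["joint_positions"]; best=None
    for d in(0,180):
        q=inverse_kinematics([x,y,z-OFF],down(np.radians(a+d)))
        if q is not None and (best is None or abs(q-q0).max()<abs(best[0]-q0).max()): best=(q,a+d)
    env.goto_joints(best[0]); print("wrist",best[1]); return down(np.radians(best[1]))
YAW=-4.2; CX=np.array([np.cos(np.radians(YAW)),np.sin(np.radians(YAW))]); H0=np.array([.611,.0025])
E
python3 - <<'E'
from h import *
x,y=.428,.304
ml(x,y,.016,None,.05); P("down"); env.gripper_to(.065); ml(x,y,.19,None,.25)
go(*H0,.17,YAW); env.gripper_to(.027,60); P("above")
cv2.imwrite("pics/t7.png",optics.read_camera("top")[:,:,::-1])
for z,v in((.09,.2),(.065,.08),(.05,.08)):
    ml(*H0,z,None,v); o=P(z)
    if o["force"][2]>8: raise SystemExit("contact")
env.gripper_to(0,60); P("grip")
E
```

```text
down 22.65 [ 0.428  0.304 -0.019] [0.226 0.974 0.001] 0.0443 [-0.934  0.227  0.586] 46.5
wrist -4.2
above 25.61 [0.611 0.003 0.135] [ 0.997 -0.073  0.   ] 0.0271 [0.135 0.099 0.408] 0.0
0.09 26.21 [0.611 0.003 0.055] [ 0.997 -0.073 -0.   ] 0.0271 [ 0.494 -0.347 -0.128] 0.0
0.065 26.67 [0.611 0.002 0.03 ] [ 0.997 -0.073 -0.001] 0.0269 [0.141 0.48  1.216] 0.0
0.05 27.0 [0.616 0.003 0.019] [ 0.997 -0.073  0.009] 0.0269 [-0.56  -0.95  18.089] 7.4contact
```

There was a soft contact before full depth, so I'll look at the handle from both cameras.

Run:
```python
from h import *
im,m=snap("w8"); s=optics.read_camera("scene"); P("now")
c=np.zeros((600,800,3),np.uint8); c[:300,:480]=cv2.resize(im,(480,300)); c[300:,:480]=cv2.resize(s[170:240,310:422],(480,300),interpolation=cv2.INTER_CUBIC)
t=cv2.imread("pics/t7.png")[:,:,::-1]; c[:300,480:]=cv2.resize(t[140:290,150:310],(320,300)); c[300:,480:]=cv2.resize(im[220:370,240:400],(320,300))
cv2.imwrite("pics/v8.png",c[:,:,::-1])
```

```text
now 27.1 [0.616 0.003 0.019] [ 0.997 -0.073  0.009] 0.0269 [-1.947 -0.481 18.7  ] 7.4
```

View pics/v8.png

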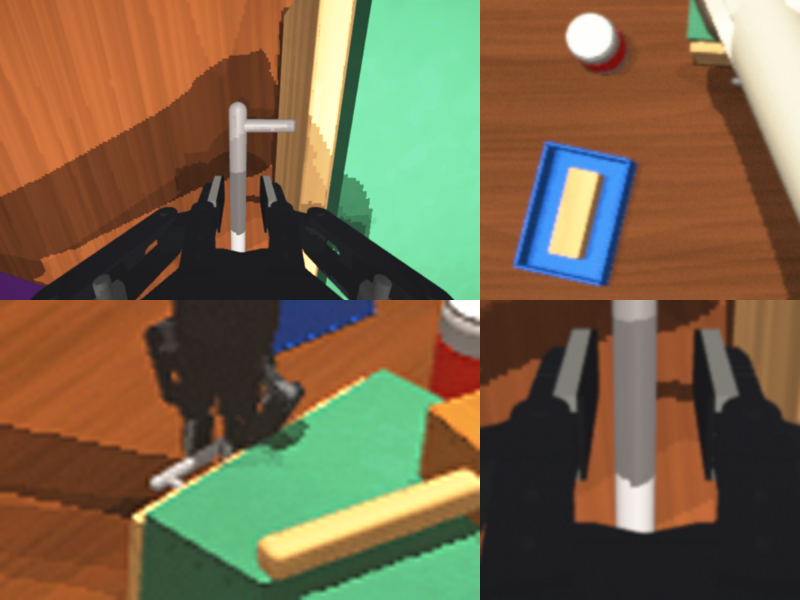

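The offcut lies flat in the bin (top right). The bar is between the pads, but the chest-side finger linkage rests on the roof edge. I'll raise the gripper a few mm and grip there.

Run:
```python
from h import *
ml(*H0,.061,None,.05); P("up"); env.gripper_to(0,80); o=P("grip")
assert .007<o["finger_gap"]<.02 and abs(o["force"]).max()<20
z=o["eef_pos"][2]+OFF
for d in(.02,.06,.15):
    ml(*(H0-CX*d),z,None,.1); o=P(d)
    if np.linalg.norm(o["force"])>40 or o["finger_gap"]<.007: print("stop"); break
```

```text
up 27.47 [0.611 0.002 0.026] [ 0.997 -0.073 -0.001] 0.0268 [-0.615  0.217  0.671] 0.0
grip 27.77 [0.611 0.002 0.026] [ 0.997 -0.073 -0.001] 0.0081 [0.624 0.005 0.286] 78.2
0.02 28.12 [0.59  0.004 0.026] [ 0.997 -0.073 -0.001] 0.0078 [-0.67  -0.168  1.299] 79.1
0.06 28.68 [0.551 0.007 0.026] [ 0.997 -0.073 -0.   ] 0.0076 [0.078 0.583 0.812] 79.0
0.15 29.73 [0.462 0.014 0.026] [ 0.997 -0.073 -0.   ] 0.0076 [-1.005  3.382 -0.164] 78.8
```

Run:
```python
from h import *
h=H0-CX*.15
env.gripper_to(.03); ml(*h,.18,None,.25)
a=np.radians(-75); c=np.array([.472,-.346])
go(*c,.17,15); env.gripper_to(.07,60); P("above")
t=optics.read_camera("top"); cv2.imwrite("pics/t9.png",t[:,:,::-1]); m=optics.camera_model("top")
for n,lo,hi,roi,z in(("handle",(0,0,120),(180,50,255),(260,190,340,245),.071),("front",(15,60,140),(30,170,255),(245,180,355,230),.095)):
    try: k=blob(mask(t,lo,hi),roi); print(n,cv2.boundingRect(k),*rect(m,k,z))
    except ValueError: print(n,"none")
for z,v in((.05,.2),(.02,.1),(.006,.06)):
    ml(*c,z,None,v); o=P(z)
    if o["force"][2]>8: raise SystemExit("contact")
env.gripper_to(0,70); o=P("grip")
```

```text
wrist 15
above 32.51 [ 0.472 -0.346  0.135] [0.966 0.259 0.   ] 0.0701 [0.56  0.004 0.135] 0.0
handle (265, 199, 65, 8) [547.456   4.079] [20.81862449645996, 188.2713165283203] 88.895035
front (251, 180, 88, 42) [550.024   9.525] [120.05763244628906, 250.92007446289062] 88.86727
0.05 33.31 [ 0.473 -0.346  0.016] [0.966 0.259 0.001] 0.07 [ 0.111 -0.049  0.277] 0.0
0.02 33.76 [ 0.471 -0.346 -0.016] [ 0.966  0.259 -0.001] 0.07 [-0.128 -0.016  0.167] 0.0
0.006 34.14 [ 0.472 -0.346 -0.029] [ 0.966  0.259 -0.001] 0.07 [ 1.008 -0.405  1.044] 0.0
grip 34.46 [ 0.472 -0.346 -0.028] [ 0.966  0.259 -0.001] 0.0482 [-2.225  0.228  5.006] 75.5
```

The plane is gripped (48 mm gap) and the drawer is open about 0.15 m. Before entering the bay I'll get the gripper linkage's width against height from the stored wrist pictures, by intersecting the silhouette rays with the finger plane.

Run:
```python
from h import *
eef={"w4":([.515,.042,.030],94.3,.065),"w5":([.507,.041,.012],94.3,.038),"w8":([.616,.003,.019],-4.2,.027)}
for n,(e,a,g) in eef.items():
    im=cv2.imread(f"pics/{n}.png"); m=pickle.load(open(f"pics/{n}.pkl","rb"))
    V=m["view"];R=V[:3,:3];C=-R.T@V[:3,3]; f=200/np.tan(np.radians(m["fov_y"]/2))
    T=down(np.radians(a)); print(n,"gap",g,"cam in tool",T.T@(C-np.array(e)))
    k=cv2.morphologyEx((im.max(2)<48).astype(np.uint8),cv2.MORPH_OPEN,np.ones((5,5)))
    for r in range(230,400,12):
        xs=np.where(k[r,60 if r<330 else 0:])[0]+(60 if r<330 else 0)
        if len(xs)<8: continue
        out=[]
        for u in(xs.min(),xs.max()):
            d=T.T@(R.T@np.array([(u-m["cx"])/f,(r-m["cy"])/f,1])); c=T.T@(C-np.array(e)); p=c-d*c[0]/d[0]; out.append((p[1]*1000,-p[2]*1000))
        print(r,["y %.0f h %.0f"%t for t in out])
```

```text
w4 gap 0.065 cam in tool [ 0.075  0.    -0.179]
254 ['y -49 h 45', 'y 39 h 45']
266 ['y -49 h 57', 'y 49 h 57']
278 ['y -50 h 67', 'y 50 h 67']
290 ['y -73 h 76', 'y 73 h 76']
302 ['y -75 h 84', 'y 75 h 84']
314 ['y -75 h 91', 'y 76 h 91']
326 ['y -76 h 97', 'y 76 h 97']
338 ['y -76 h 103', 'y 77 h 103']
350 ['y -77 h 108', 'y 77 h 108']
362 ['y -77 h 112', 'y 78 h 112']
374 ['y -78 h 116', 'y 78 h 116']
386 ['y -78 h 120', 'y 78 h 120']
398 ['y -78 h 123', 'y 78 h 123']
w5 gap 0.038 cam in tool [ 0.074  0.001 -0.179]
254 ['y -34 h 45', 'y 35 h 45']
266 ['y -34 h 57', 'y 35 h 57']
278 ['y -37 h 67', 'y 38 h 67']
290 ['y -59 h 76', 'y 60 h 76']
302 ['y -62 h 84', 'y 63 h 84']
314 ['y -65 h 91', 'y 65 h 91']
326 ['y -67 h 97', 'y 68 h 97']
338 ['y -69 h 103', 'y 70 h 103']
350 ['y -70 h 108', 'y 72 h 108']
362 ['y -72 h 112', 'y 73 h 112']
374 ['y -73 h 116', 'y 75 h 116']
386 ['y -75 h 120', 'y 76 h 120']
398 ['y -76 h 124', 'y 77 h 123']
w8 gap 0.027 cam in tool [ 0.076 -0.    -0.178]
254 ['y -28 h 42', 'y 30 h 42']
266 ['y -28 h 54', 'y 30 h 55']
278 ['y -50 h 65', 'y 51 h 66']
290 ['y -55 h 74', 'y 56 h 75']
302 ['y -59 h 82', 'y 60 h 83']
314 ['y -62 h 89', 'y 63 h 90']
326 ['y -65 h 95', 'y 66 h 96']
338 ['y -68 h 101', 'y 69 h 102']
350 ['y -70 h 106', 'y 71 h 107']
362 ['y -72 h 110', 'y 73 h 111']
374 ['y -74 h 114', 'y 75 h 116']
386 ['y -77 h 118', 'y 77 h 119']
398 ['y -77 h 121', 'y 77 h 123']
```

Linkage half-width is about 73–77 mm from 72 mm above the reported TCP upwards, while the bay at 0.15 m open leaves only 62.5 + 81 mm. So I'll release the plane (still on the bench), pull the drawer to its stop (62.5 + 97 mm), and set the plane 15 mm behind the bay centre.

Run:
```python
from h import *
c=np.array([.472,-.346])
env.gripper_to(.07); ml(*c,.16,None,.3)
h=H0-CX*.15
go(*h,.15,YAW); env.gripper_to(.03,100); ml(*h,.061,None,.15); o=P("at bar")
assert o["force"][2]<8
env.gripper_to(0,100); o=P("grip"); assert .005<o["finger_gap"]<.02
for d in(.156,.16,.164,.167,.17,.173):
    ml(*(H0-CX*d),.061,None,.06); o=P(d)
    if abs(o["force"][0])>10: break
env.gripper_to(.03); env.wait(.2); P("open")
np.save("bar.npy",o["eef_pos"][:2]); ml(*(H0-CX*d),.17,None,.3)
```

```text
wrist -4.2
at bar 38.02 [0.462 0.014 0.026] [ 0.997 -0.073  0.001] 0.0301 [ 0.228  0.11  -0.115] 0.0
grip 38.37 [0.463 0.013 0.027] [ 0.997 -0.074  0.003] 0.0069 [-0.929  0.263  6.831] 98.2
0.156 38.62 [0.456 0.014 0.027] [ 0.997 -0.073  0.002] 0.0069 [-0.636 -0.484  9.815] 99.9
0.16 38.87 [0.452 0.014 0.027] [ 0.997 -0.073  0.002] 0.0063 [-0.908  0.918 11.303] 100.1
0.164 39.12 [0.448 0.015 0.027] [ 0.997 -0.073  0.002] 0.0069 [-1.95  -0.214 11.644] 100.2
0.167 39.37 [0.447 0.015 0.027] [ 0.997 -0.074  0.006] 0.0069 [ 4.65  -0.845  3.85 ] 99.7
0.17 39.62 [0.447 0.015 0.027] [ 0.997 -0.074  0.011] 0.0069 [13.867 -2.6   -8.942] 98.9
open 40.17 [0.441 0.015 0.026] [ 0.997 -0.073 -0.   ] 0.0303 [-0.207  0.425  0.407] 0.0
```

Run:
```python
from h import *
c=np.array([.472,-.346]); b=np.array([.5807,.005])
go(*c,.14,15); env.gripper_to(.065,80)
ml(*c,.03,None,.25); ml(*c,.006,None,.08); o=P("plane"); assert o["force"][2]<8
env.gripper_to(0,80); o=P("grip"); assert o["finger_gap"]>.04
ml(*c,.17,None,.25); P("lift")
go(*b,.17,YAW); env.wait(.1); f0=P("above bay")["force"].copy()
for z,v in((.08,.2),(.055,.1),(.040,.08),(.033,.05),(.031,.05),(.0295,.05),(.028,.05),(.0265,.05),(.025,.05)):
    ml(*b,z,None,v); o=P(z); df=o["force"]-f0
    if df[2]>3.5 or np.linalg.norm(df[:2])>8: print("contact",df); break
t=optics.read_camera("top"); w,_=snap("w10")
cv2.imwrite("pics/v10.png",np.vstack([cv2.resize(w,(480,300)),cv2.resize(t[100:250,220:460],(480,300))])[:,:,::-1])
```

```text
wrist 15
plane 43.52 [ 0.472 -0.346 -0.029] [ 0.966  0.259 -0.001] 0.065 [ 0.091 -0.513  0.274] 0.0
grip 43.8 [ 0.472 -0.346 -0.028] [0.966 0.259 0.   ] 0.0485 [-1.645  0.272  5.374] 85.1
lift 44.61 [ 0.47  -0.345  0.133] [ 0.966  0.258 -0.002] 0.0486 [-0.435  0.521 -7.4  ] 83.9
wrist -4.2
above bay 46.08 [0.581 0.003 0.135] [ 0.997 -0.076 -0.001] 0.048 [ 0.819  0.237 -6.809] 83.8
0.08 46.68 [0.581 0.005 0.046] [ 0.997 -0.074  0.001] 0.0488 [ 0.552  0.076 -6.338] 83.7
0.055 47.08 [0.58  0.005 0.02 ] [ 0.997 -0.073 -0.001] 0.048 [ 0.075  0.242 -6.313] 83.8
0.04 47.42 [0.58  0.005 0.004] [ 0.997 -0.073 -0.002] 0.0486 [-0.265  0.255 -7.216] 83.7
0.033 47.71 [ 0.58   0.005 -0.002] [ 0.997 -0.073 -0.001] 0.0486 [ 0.272  0.83  -6.272] 83.7
0.031 47.96 [ 0.581  0.005 -0.004] [ 0.997 -0.073  0.   ] 0.0482 [-0.624  0.965 -6.833] 83.7
0.0295 48.21 [ 0.581  0.005 -0.006] [ 0.997 -0.073 -0.   ] 0.0482 [ 0.416  0.34  -6.167] 83.7
0.028 48.46 [ 0.582  0.005 -0.006] [ 0.997 -0.073  0.002] 0.0482 [ 0.437 -0.491 -0.423] 84.5
contact [-0.382 -0.728  6.386]
```

Run:
```python
from h import *
b=np.array([.5807,.005]); bar=np.load("bar.npy"); print(bar)
env.gripper_to(.058); P("open"); ml(*b,.05,None,.1); P("up"); ml(*b,.19,None,.3)
w,m=snap("w11"); t=optics.read_camera("top"); s=optics.read_camera("scene")
c=np.zeros((600,800,3),np.uint8); c[:300,:480]=cv2.resize(w,(480,300)); c[300:,:480]=cv2.resize(s[150:280,300:508],(480,300)); c[:300,480:]=cv2.resize(t[110:260,230:390],(320,300))
cv2.imwrite("pics/v11.png",c[:,:,::-1]); P("end")
```

```text
[0.447 0.015]
open 48.82 [ 0.581  0.005 -0.007] [ 0.997 -0.073  0.   ] 0.0579 [0.092 0.961 0.57 ] 0.0
up 49.18 [0.582 0.005 0.016] [ 0.997 -0.073  0.002] 0.058 [ 0.23  -0.409  0.489] 0.0
end 49.95 [0.579 0.005 0.153] [ 0.997 -0.073 -0.003] 0.0579 [-0.027  0.408 -0.145] 0.0
```

View pics/v11.png

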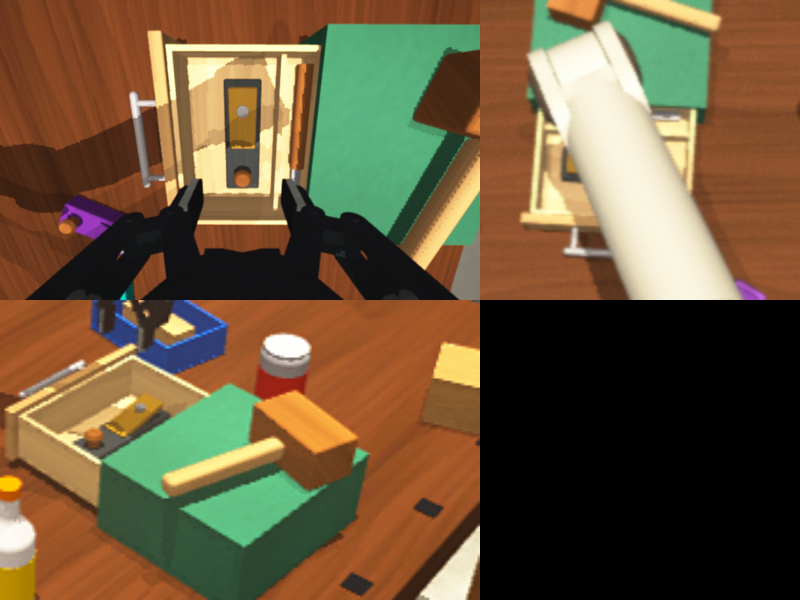

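The plane lies flat on its sole in the front compartment, with the bystanders in place. Now I'll push the drawer shut by its handle.

Run:
```python
from h import *
bar=np.array([.447,.0147])
ml(*bar,.19,None,.3); env.gripper_to(.03,80); ml(*bar,.061,None,.2); o=P("at bar"); assert o["force"][2]<8
env.gripper_to(0,80); o=P("grip"); assert .005<o["finger_gap"]<.02
ml(*(bar+CX*.06),.061,None,.1); P(.06); ml(*(bar+CX*.158),.061,None,.1); P(.158)
for d in(.162,.165,.168,.171,.174,.177):
    ml(*(bar+CX*d),.061,None,.05); o=P(d)
    if abs(o["force"][0])>14: break
env.wait(.15); e=P("shut")["eef_pos"][:2]; print("travel",(e-bar)@CX)
env.gripper_to(.026); P("rel"); ml(*e,.17,None,.25)
ml(*(e-CX*.12),.2,None,.3); env.wait(.1); P("away")
cv2.imwrite("pics/t12.png",optics.read_camera("top")[:,:,::-1]); w,m=snap("w12b")
k=blob(mask(w,(0,0,140),(180,40,255)),(0,0,640,230)); print("handle?",cv2.boundingRect(k),*rect(m,k,.071))
```

```text
at bar 51.73 [0.448 0.015 0.027] [ 0.997 -0.073  0.001] 0.0296 [ 0.271  0.505 -0.018] 0.0
grip 52.06 [0.449 0.015 0.027] [ 0.997 -0.074  0.003] 0.0077 [-0.612  0.894  6.279] 78.4
0.06 52.81 [0.509 0.01  0.027] [ 0.997 -0.074  0.004] 0.007 [ 0.621 -0.556  8.396] 78.9
0.158 53.94 [0.606 0.002 0.027] [ 0.997 -0.074  0.003] 0.0075 [ 1.317 -0.589  5.587] 78.7
0.162 54.19 [0.61  0.002 0.027] [ 0.997 -0.074  0.003] 0.0076 [ 1.182 -2.127  5.324] 78.9
0.165 54.44 [0.613 0.002 0.028] [ 0.997 -0.074  0.003] 0.0077 [ 0.552 -0.943  5.973] 78.9
0.168 54.69 [0.613 0.002 0.027] [ 0.997 -0.074 -0.003] 0.0079 [-8.057 -0.644 14.   ] 79.9
0.171 54.94 [0.612 0.002 0.027] [ 0.997 -0.073 -0.008] 0.0077 [-15.493  -0.759  22.859] 80.8
shut 55.09 [0.612 0.002 0.027] [ 0.997 -0.073 -0.008] 0.0074 [-15.065  -1.299  22.429] 80.8
travel 0.16597837470407703
rel 55.41 [0.618 0.002 0.026] [ 0.997 -0.074  0.   ] 0.0259 [ 0.674 -0.893  0.316] 0.0
away 56.65 [0.493 0.01  0.164] [ 0.997 -0.074 -0.   ] 0.0258 [ 0.073 -0.613 -0.119] 0.0
handle? (429, 122, 56, 108) [630.413  10.592] [42.13871765136719, 110.72196960449219] 85.54531
```

```bash
python3 -c "
from station import env
print(env.sign_off())"
```

```text
the job is handed in; nothing more can be done
None
```

The job is handed in at about 57 s of the 70 s limit: the offcut is flat in the bin, the plane is on its sole in the drawer's front compartment, and the drawer is shut (166 mm of travel, pushed against its stop). I saw the first two and the bystanders in place in the camera pictures; I did not view a picture after shutting.

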